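Set out an assay station

TASK

Set out the assay station: stand the blue-capped amber bottle, the red-capped bottle and the stoppered flask from the near row each upright on the floor of the white round dish made for its width (widest bottle in the widest dish, flask in the smallest), and stand the bench timer upright in the rectangular dock, square with it, flat on its floor. Leave the beaker and the white squeeze bottle standing where they are.

Things in the scene. Friction and masses are not known exactly. Their poses are not given: they have to be found in the camera images.
- amber_bottle_mid (a point): amber glass bottle with a blue cap and pale label, standing upright on the bench in the near row (not one of the amber bottles at the back); round, 57 mm wide at the body, 112 mm high; the cap is 36 mm across, from 89 mm to 112 mm above its base; about 0.25 kg. Point on its axis half-way up, 56 mm above its base; z along its axis, up
- red_cap_bottle_mid (a point): smaller bottle with a red cap, upright in the near row; round, 43 mm wide, 84 mm high; cap 31 mm across, from 67 mm to 84 mm above its base; about 0.11 kg. Point on its axis half-way up, 42 mm above its base; z along its axis, up
- flask_mid (a point): small clear glass volumetric flask with a stopper, upright in the near row; round bulb 29 mm wide up to 26 mm high, then a slim neck about 10 mm thick up to 97 mm, 98 mm high in all; grasp the neck; about 0.03 kg. Point on its axis half-way up, 49 mm above its base; z along its axis, up
- bench_timer_mid (a point): white bench timer with a display, standing on the bench in the near row; 46 mm deep (x, 36 mm where it is gripped), 68 mm wide (y), 52 mm high; display faces its -x side, which looks along world -x (to the robot) to within 15 degrees. Grasp it across its depth, in the upper half. Point at its middle half-way up, 26 mm above its base; z up
- wide_dish: widest of three plain white round shallow dishes fixed to the bench, for a vessel 57 mm wide: floor 65 mm across inside, walls flaring to a mouth 75 mm across inside and 81 mm outside; the wall is 14 mm high in all, the inner floor lies 3 mm above the bench. Origin at the centre of its underside, z up. The dishes and the dock stand in one row across the bench, in any order, at least 100 mm apart from centre to centre
- medium_dish: middle-sized of three plain white round shallow dishes fixed to the bench, for a vessel 43 mm wide: floor 51 mm across inside, walls flaring to a mouth 61 mm across inside and 67 mm outside; the wall is 14 mm high in all, the inner floor lies 3 mm above the bench. Origin at the centre of its underside, z up. The dishes and the dock stand in one row across the bench, in any order, at least 100 mm apart from centre to centre
- small_dish: smallest of three plain white round shallow dishes fixed to the bench, for a vessel 29 mm wide: floor 37 mm across inside, walls flaring to a mouth 47 mm across inside and 53 mm outside; the wall is 14 mm high in all, the inner floor lies 3 mm above the bench. Origin at the centre of its underside, z up. The dishes and the dock stand in one row across the bench, in any order, at least 100 mm apart from centre to centre
- timer_dock: plain white rectangular shallow tray fixed to the bench in the row of the dishes; 66 mm (x) by 90 mm (y) outside, 60 by 84 mm inside, walls 12 mm high in all, inner floor 3 mm above the bench. Origin at the centre of its underside, z up; its x axis points along world +x to within 12 degrees
- small_beaker_mid (a point): small clear glass beaker, 45 mm wide, 52 mm high, loose, standing in the near row among the things to be moved, to be left alone. Point on its axis half-way up, 26 mm above its base
- white_bottle_mid (a point): white plastic squeeze bottle, 41 mm wide, 83 mm high, loose, standing to the left beyond the near row, in front of the large grey bucket, to be left alone. Point on its axis half-way up
There are look-alikes about, which are no part of the job. What is shaped like the part that bears flask_mid but pink is not meant.

How it is judged:
At the end, for the whole second after the job is handed in: Each item rests on its own holder's floor (within 4 mm) and upright (0.12 rad): amber bottle in the wide, red-capped in the medium, flask in the small dish, within 12 mm of the centre; timer in the dock within 15 mm and 0.3 rad of square, either way round (horizontal distance between amber_bottle_mid and wide_dish below 0.012 m and z of amber_bottle_mid in the frame of wide_dish below 0.063 m and angle between each of amber_bottle_mid, red_cap_bottle_mid, flask_mid, bench_timer_mid's own z axis and vertical below 0.12 rad and horizontal distance between red_cap_bottle_mid and medium_dish below 0.012 m and z of red_cap_bottle_mid in the frame of medium_dish below 0.049 m and horizontal distance between flask_mid and small_dish below 0.012 m and z of flask_mid in the frame of small_dish below 0.056 m and horizontal distance between bench_timer_mid and timer_dock below 0.015 m and z of bench_timer_mid in the frame of timer_dock below 0.033 m and angle between the x axis of bench_timer_mid and the x axis of timer_dock, either way round below 0.3 rad); the robot touches nothing.
It fails at once if the beaker is pushed more than 30 mm from its place or tipped over (distance of small_beaker_mid from where it was at the start of the episode above 0.03 m or angle between small_beaker_mid's own z axis and vertical above 0.5 rad).
It fails at once if the white squeeze bottle is pushed more than 30 mm from its place or tipped over (distance of white_bottle_mid from where it was at the start of the episode above 0.03 m or angle between white_bottle_mid's own z axis and vertical above 0.5 rad).
It also fails if it takes over 104 s, if anything falls off the work surface, if the arm or the gripper's body presses on something with over 40 N, if the wrist force passes 120 N, or if a joint passes its speed limit or range.

ROBOT

A 6-joint arm with a two-finger parallel gripper is mounted at the origin on a cart in front of the work surface, level with it; the furniture and walls round the work are solid. World frame = base frame: x ahead of the robot, y to its left, z up, the work surface at z = 0. Lengths are in m, angles in rad, forces in N, time in s.
With the tool pointing down it reaches from about 0.25 to 0.775 m from the base axis. Payload 4 kg.
Tool frame: the origin (TCP) lies at the very end of the fingers, on their centre line; the grasp point (between the pads) lies 19 mm behind it; z points along the fingers, y is the direction in which the jaws open and shut (so a half turn about z gives the same grasp; the last joint's range is limited). The gripper opens to 94 mm and grips with 3 to 60 N. Pads are 16 mm wide; open, the fingers measure 119 mm over their backs; the gripper's body (75 mm by 177 mm) begins 78 mm behind the grasp point.
Start: joints at [-1.269, 0.087, 1.371, -0, 1.684, -0.103], TCP at [0.217, -0.506, 0.206] pointing down, gripper open.
Joint ranges: [-3.1, 3.1], [-0.76, 2.03], [0.27, 2.55], [-1.08, 4.22], [0.17, 2.65], [-2.57, 2.57]. Speed limits (rad/s): [2.79, 2.79, 3.14, 3.14, 3.14, 3.14].

INTERFACE

Orientations are given as [roll, pitch, yaw] about the fixed x, y, z axes, in that order (R = Rz(yaw) Ry(pitch) Rx(roll)).
In Python, from bench import robot, snapshot, calibration gives the robot as it stands. The module is installed in compiled form; this text tells all that it offers.
- The arm moves only by the tool servo_tool, never from a script. Its argument "series" is text: rows parted by semicolons, each of 5 numbers parted by spaces: the closure, from -1 (fully open) to 1 (shut), then the shift along the tool's x, y, z in cm, then the turn about the tool's z in rad. A call has 1 to 20 rows; each row is the pose to reach, as a shift and turn from the pose commanded when the call began, along the tool's axes at that moment; what a row does not reach only later rows make up. A row lasts 1/12 s, in which the tool goes at most 41.7 mm and 7.16 degrees, less where a joint would pass 70% of its speed; a pose out of reach is approached as far as the arm can. A call with a gripper value outside its range is refused whole. The fingers move at their own pace and stop on an object; the grip force is fixed at half the most. Time passes only in rows, so rows that repeat a pose let the fingers close. It gives the time, the measured TCP pose, the force and the opening at its end, in the units of the state.
- robot.get_obs(): the state, without advancing time (a new reading comes with each control period).
- snapshot(name): name is "side" or "top" or "wrist"; returns (picture, depth): 480x640x3 uint8, red, green, blue; 480x640 float32, m along the optical axis (not along the pixel's ray), 0 where there is no reading.
- calibration(name): a dict with "fx", "fy", "cx", "cy" (pixels), "rvec" (rotation vector, rad) and "tvec" (3), from world to camera coordinates, as OpenCV has them; the wrist camera has in their place "tool_from_camera" (4x4, takes a point from camera to tool coordinates, whose origin is the TCP and whose axes are the flange's). Camera axes: x right, y down, z forward; pixel columns grow to the right and rows downward; lengths in m; the calibration is good to about 2 mm. A picture is of the moment at which its call begins: read the wrist's pose just before it. calibration takes no time and is no camera call.
- robot.close_job(): hands the job in, once; it reports no verdict.
The state is a dict: "time": time; "joint_positions": joint angles; "qvel": joint speeds; "joint_torque": joint torques, N m; "tool_pos": TCP position; "ee_rot": TCP orientation; "wrist_force": force on the tool from outside, world axes, zero at the start; "wrist_torque": the same for the moment, N m; "width": finger opening in m.
Only numpy, scipy, OpenCV 4.12 (cv2) and the standard library are available. Lean on these libraries where they do the work, as an engineer would, in place of code of your own. Each camera call takes 0.05 s, during which the arm holds its last target. There are 200 camera calls.

## Working session

There is one attempt and no reset: what is moved stays moved. The work goes in short steps, Python scripts to look and compute and a tool call to move; the robot and the scene stay as the last step left them, time stands still between calls to the robot, and variables do not carry over. Pictures are saved under pics/ and viewed, about 12 in all and at most 16, crops included, and the job is handed in when it is done.

Besides the shell and the picture viewer there is one more tool, called as a command line: name --argument value ..., lists and objects as JSON in quotes. servo_tool: Moves the arm, as the interface text tells. Its arguments: {"type":"object","properties":{"series":{"type":"string"}},"required":["series"]}

```bash
mkdir -p pics
cat > h.py <<'E'
import numpy as np, cv2
from bench import robot, snapshot, calibration
from scipy.spatial.transform import Rotation as R
def cam(name,obs=None):
    c=calibration(name)
    K=np.array([[c['fx'],0,c['cx']],[0,c['fy'],c['cy']],[0,0,1.]])
    if name=='wrist':
        o=obs or robot.get_obs()
        T=np.eye(4); T[:3,:3]=R.from_euler('xyz',o['ee_rot']).as_matrix(); T[:3,3]=o['tool_pos']
        W=T@np.array(c['tool_from_camera'])
    else:
        M=np.eye(4); M[:3,:3]=R.from_rotvec(np.ravel(c['rvec'])).as_matrix(); M[:3,3]=np.ravel(c['tvec']); W=np.linalg.inv(M)
    return K,W
def onplane(K,W,uv,z):
    d=np.c_[np.atleast_2d(uv),np.ones(len(np.atleast_2d(uv)))]@np.linalg.inv(K).T@W[:3,:3].T
    return W[:3,3]+d*((z-W[2,3])/d[:,2])[:,None]
def cloud(K,W,D):
    v,u=np.mgrid[:480,:640]; p=np.stack([(u-K[0,2])/K[0,0]*D,(v-K[1,2])/K[1,1]*D,D],-1)
    return p@W[:3,:3].T+W[:3,3]
def proj(K,W,p):
    q=(np.atleast_2d(p)-W[:3,3])@W[:3,:3]; q=q@K.T; return q[:,:2]/q[:,2:]
def snap(name,f):
    o=robot.get_obs(); K,W=cam(name,o); im,D=snapshot(name); cv2.imwrite('pics/'+f,im[:,:,::-1]); np.savez('pics/'+f[:-4],im=im,D=D,K=K,W=W); return im,D,K,W
E
python3 - <<'E'
from h import *
o=robot.get_obs(); print({k:np.round(v,3) for k,v in o.items()})
for n in ('top','side'):
    im,D,K,W=snap(n,n+'0.png'); print(n,np.round(W,3),K[0,0])
print(calibration('wrist'))
E
```

```text
{'time': np.float64(0.0), 'joint_positions': array([-1.269,  0.088,  1.372,  0.   ,  1.684, -0.103]), 'qvel': array([ 0.001, -0.   ,  0.001, -0.001,  0.002, -0.001]), 'joint_torque': array([ 2.0000e-03, -3.4018e+01, -3.0243e+01,  7.2000e-02,  3.3000e-02,
       -0.0000e+00]), 'tool_pos': array([ 0.216, -0.505,  0.204]), 'ee_rot': array([-3.139, -0.   ,  0.405]), 'wrist_force': array([ 0.541,  0.512, -0.132]), 'wrist_torque': array([0.061, 0.019, 0.007]), 'width': np.float64(0.094)}
top [[ 0.022 -0.993  0.116  0.41 ]
 [-1.    -0.019  0.024 -0.039]
 [-0.021 -0.116 -0.993  1.082]
 [ 0.     0.     0.     1.   ]] 475.1390165394987
side [[-0.987 -0.109  0.117  0.402]
 [-0.159  0.602 -0.782  0.718]
 [ 0.015 -0.791 -0.612  0.641]
 [ 0.     0.     0.     1.   ]] 517.7263663559529
{'fx': 363.5605854690652, 'fy': 363.5605854690652, 'cx': 317.07187007129266, 'cy': 237.31287545103768, 'tool_from_camera': array([[ 2.79120267e-04, -9.69785841e-01, -2.43957671e-01,
         7.06248131e-02],
       [ 9.99999910e-01,  3.48993151e-04, -2.43191268e-04,
         7.83813921e-05],
       [ 3.20983005e-04, -2.43957581e-01,  9.69785851e-01,
        -1.79245886e-01],
       [ 0.00000000e+00,  0.00000000e+00,  0.00000000e+00,
         1.00000000e+00]])}
```

View pics/top0.png

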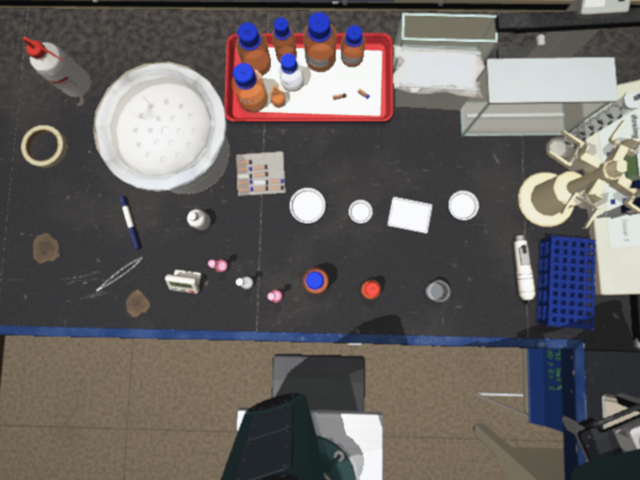

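View pics/side0.png

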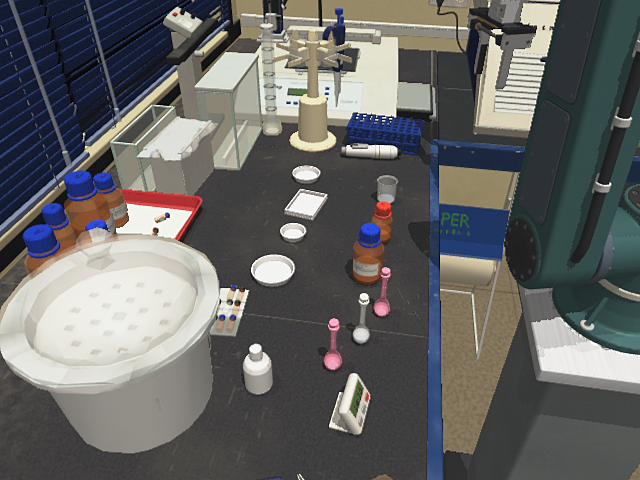

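Top view: wide dish (307,205), small (360,211), dock (410,215), medium (463,206). In the near row: timer (183,281), flask (244,283) between two pink look-alikes, amber bottle (315,280), red-capped bottle (371,289), beaker (437,291). The white bottle is at (198,218). The side view agrees.

```bash
cat > m.py <<'E'
from h import *
t=np.load('pics/top0.npz'); s=np.load('pics/side0.npz')
def blob(d,box,cond):
    u0,v0,u1,v1=box; h=cv2.cvtColor(d['im'],cv2.COLOR_RGB2HSV).astype(int)[v0:v1,u0:u1]
    m=cond(h[...,0],h[...,1],h[...,2]).astype(np.uint8)
    n,l,st,c=cv2.connectedComponentsWithStats(m); i=1+np.argmax(st[1:,4])
    cs,_=cv2.findContours((l==i).astype(np.uint8),cv2.RETR_EXTERNAL,cv2.CHAIN_APPROX_NONE)
    return max(cs,key=len)[:,0,:]+[u0,v0]
white=lambda h,s,v:(v>140)&(s<60)
blue=lambda h,s,v:(h>105)&(h<130)&(s>150)&(v>90)
red=lambda h,s,v:((h<8)|(h>172))&(s>150)&(v>90)
def tri(a,b):
    A=[];B=[]
    for d,uv in((t,a),(s,b)):
        r=d['W'][:3,:3]@np.linalg.inv(d['K'])@np.r_[uv,1]; r/=np.linalg.norm(r); P=np.eye(3)-np.outer(r,r); A.append(P);B.append(P@d['W'][:3,3])
    x=np.linalg.lstsq(np.vstack(A),np.hstack(B),rcond=None)[0]; return x
for n,bt,bs,c in [('wide',(280,180,335,228),(240,245,305,292),white),('small',(343,195,377,227),(275,218,312,246),white),('dock',(380,190,440,240),(278,185,332,224),white),('med',(443,186,485,226),(285,160,325,187),white),
   ('ambercap',(298,262,335,298),(352,218,388,250),blue),('redcap',(355,274,388,302),(368,198,398,224),red),('timer',(160,262,206,298),(325,370,375,440),white),('flask',(234,272,256,293),(355,288,372,346),white),('whiteb',(180,200,215,235),(240,340,280,395),white)]:
    ca,cb=blob(t,bt,c),blob(s,bs,c)
    ea,eb=[np.array(cv2.minAreaRect(q.astype(np.float32))[0]) for q in (ca,cb)]
    x=tri(ea,eb); w=onplane(t['K'],t['W'],ca,0.014); 
    r=cv2.minAreaRect((w[:,:2]*1000).astype(np.float32))
    C=cloud(t['K'],t['W'],t['D']); z=C[ca[:,1].min():ca[:,1].max(),ca[:,0].min():ca[:,0].max()]
    print(n,ea,eb,'tri',x.round(4),'rect@14mm',np.round(r[0],1),np.round(r[1],1),round(r[2],1),'zmax',np.percentile(z[...,2],[50,98]).round(3), 'side14',onplane(s['K'],s['W'],eb,.014)[0].round(3))
E
python3 m.py
python3 - <<'E'
import cv2;a=cv2.imread('pics/top0.png')[180:310,150:490];cv2.imwrite('pics/c1.png',cv2.resize(a,None,fx=2.3,fy=2.3,interpolation=cv2.INTER_CUBIC))
E
```

```text
wide [306.5 205. ] [272.5 268.5] tri [0.6092 0.0183 0.016 ] rect@14mm [610.6  18.6] [78.8 80.1] 1.1 zmax [0.004 0.016] side14 [0.609 0.016 0.014]
small [360.25003052 211.25003052] [292.5 230.5] tri [ 0.5977 -0.1041  0.0151] rect@14mm [ 598.3 -104.1] [53.3 52. ] 45.6 zmax [0.004 0.017] side14 [ 0.598 -0.106  0.014]
dock [409.55770874 214.71154785] [305.40588379 203.42353821] tri [ 0.5931 -0.2169  0.0077] rect@14mm [ 592.5 -215.7] [92.3 68.7] 79.4 zmax [0.003 0.015] side14 [ 0.591 -0.208  0.014]
med [463.5 205. ] [306.  172.5] tri [ 0.6159 -0.3376  0.0145] rect@14mm [ 617.  -337.6] [64.5 65.9] 1.0 zmax [0.004 0.017] side14 [ 0.615 -0.338  0.014]
ambercap [314. 280.] [368.5 235. ] tri [ 0.4381 -0.0055  0.0984] rect@14mm [440.2  -2.6] [35.7 35.9] 1.2 zmax [0.112 0.116] side14 [ 0.444 -0.118  0.014]
redcap [371.00003052 289.00003052] [382.5 210. ] tri [ 0.4216 -0.1253  0.0728] rect@14mm [ 422.9 -130.2] [37.5 38. ] 45.7 zmax [0.08  0.087] side14 [ 0.423 -0.212  0.014]
timer [181.91465759 280.26831055] [351.64611816 402.6307373 ] tri [0.4306 0.2899 0.0308] rect@14mm [433.2 295.6] [78.4 46.2] 85.0 zmax [0.025 0.054] side14 [0.429 0.278 0.014]
flask [244.  282.5] [361.5 335. ] tri [0.43   0.1538 0.0183] rect@14mm [431.2 154.7] [24.6 36.2] 1.3 zmax [0.027 0.101] side14 [0.429 0.15  0.014]
whiteb [195.25001526 218.25001526] [256.70516968 368.5133667 ] tri [0.5699 0.2642 0.0419] rect@14mm [575.1 272.5] [41.5 38.5] 47.0 zmax [0.057 0.085] side14 [0.577 0.243 0.014]
```

View pics/c1.png

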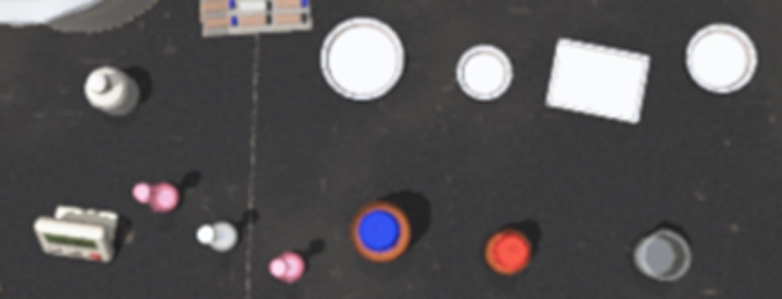

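```bash
cat >> h.py <<'E'
def go(x,y,z,yaw,o=None):
    o=o or robot.get_obs(); M=R.from_euler('xyz',o['ee_rot']); d=M.inv().apply(np.array([x,y,z])-o['tool_pos'])*100
    w=(o['ee_rot'][2]-yaw+np.pi)%(2*np.pi)-np.pi
    print('cm',d.round(2),'turn',round(w,3),'at',np.round(o['tool_pos'],4),'yaw',round(o['ee_rot'][2],3),'t',round(float(o['time']),2))
E
python3 -c "
from h import *
go(.42,-.125,.2,0)"
```

```text
cm [ 33.68 -26.92   0.5 ] turn 0.405 at [ 0.2165 -0.5051  0.2044] yaw 0.405 t 0.1
```

servo_tool --series "-1 33.7 -26.9 0.5 0.4;-1 33.7 -26.9 0.5 0.4;-1 33.7 -26.9 0.5 0.4;-1 33.7 -26.9 0.5 0.4;-1 33.7 -26.9 0.5 0.4;-1 33.7 -26.9 0.5 0.4;-1 33.7 -26.9 0.5 0.4;-1 33.7 -26.9 0.5 0.4;-1 33.7 -26.9 0.5 0.4;-1 33.7 -26.9 0.5 0.4;-1 33.7 -26.9 0.5 0.4;-1 33.7 -26.9 0.5 0.4;-1 33.7 -26.9 0.5 0.4;-1 33.7 -26.9 0.5 0.4;-1 33.7 -26.9 0.5 0.4"

```text
time: 1.35
tool_pos: [0.4199, -0.1267, 0.2003]
ee_rot: [3.141, 0.001, 0.003]
wrist_force: [-0.1, -0.0, 0.3]
width: 0.0941
```

Run:
```python
from h import *
im,D,K,W=snap('wrist','w1.png'); go(.42,-.125,.2,0)
C=cloud(K,W,D); h=cv2.cvtColor(im,cv2.COLOR_RGB2HSV).astype(int)
print(W.round(3))
for n,m in [('red',((h[...,0]<8)|(h[...,0]>172))&(h[...,1]>150)&(h[...,2]>90)),('blue',(h[...,0]>105)&(h[...,0]<130)&(h[...,1]>150)&(h[...,2]>90)&(C[...,2]>.08))]:
    k,l,st,c=cv2.connectedComponentsWithStats(m.astype(np.uint8))
    for i in range(1,k):
        if st[i,4]>300:
            q=C[(l==i)]; zt=np.percentile(q[:,2],95); top=q[q[:,2]>zt-.004]; print(n,st[i],'top z',zt.round(4),'bbox mid',((top.min(0)+top.max(0))/2).round(4),'span',np.ptp(top,0).round(3))
```

```text
cm [ 0.01 -0.18  0.04] turn 0.002 at [ 0.4199 -0.1268  0.2004] yaw 0.002 t 1.4
[[ 0.003 -0.97  -0.245  0.491]
 [-1.    -0.003 -0.    -0.127]
 [-0.     0.245 -0.97   0.379]
 [ 0.     0.     0.     1.   ]]
red [ 298  207   40   41 1276] top z 0.0846 bbox mid [ 0.4488 -0.1275  0.23  ] span [0.084 0.029 0.299]
blue [ 137  189   58   52 1935] top z 0.1128 bbox mid [ 0.4553 -0.0584  0.2442] span [0.071 0.137 0.271]
```

View pics/w1.png

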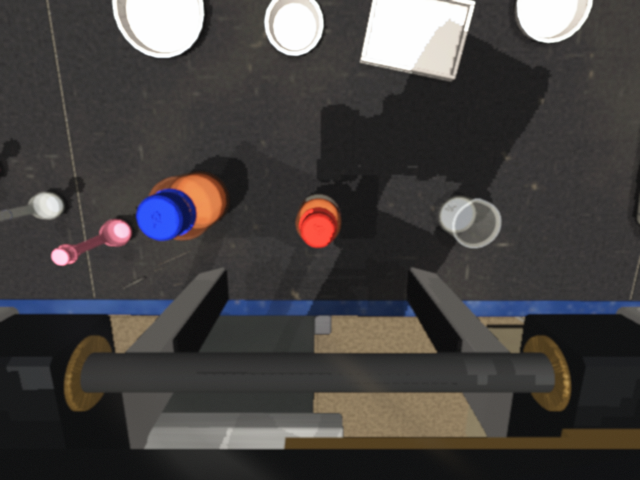

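The wrist view shows the red cap at (318,226), blue cap at (165,214), beaker at (465,220), clear flask at (45,205), and the dishes along the top edge.

Run:
```python
from h import *
d=np.load('pics/w1.npz');t=np.load('pics/top0.npz');s=np.load('pics/side0.npz');K,W=d['K'],d['W']
C=cloud(K,W,d['D']); 
for n,box,zr in [('red',(300,205,340,250),.084),('blue',(135,185,198,242),.112)]:
    q=C[box[1]:box[3],box[0]:box[2]].reshape(-1,3); q=q[(q[:,2]>zr-.005)&(q[:,2]<zr+.005)]
    print(n,len(q),np.median(q,0).round(4),((np.percentile(q,2,0)+np.percentile(q,98,0))/2).round(4))
print(onplane(K,W,[(318,229)],.084),onplane(K,W,[(165,215)],.112))
print('top',onplane(t['K'],t['W'],[(371,289)],.084),onplane(t['K'],t['W'],[(314,280)],.112),'flask',onplane(t['K'],t['W'],[(238.5,281.7)],.098),onplane(t['K'],t['W'],[(246,282.7)],.015))
q=C[:70,500:600].reshape(-1,3);q=q[(q[:,2]>.010)&(q[:,2]<.02)];print('med rim',((np.percentile(q,1,0)+np.percentile(q,99,0))/2).round(4),np.ptp(q,0))
go(.422,-.127,.028,0)
```

```text
red 949 [ 0.4222 -0.1276  0.0833] [ 0.4216 -0.1279  0.0826]
blue 1699 [ 0.4382 -0.0091  0.1116] [ 0.4377 -0.0087  0.1105]
[[ 0.42324221 -0.12752943  0.084     ]] [[ 0.44000216 -0.01305705  0.112     ]]
top [[ 0.42206211 -0.12428615  0.084     ]] [[ 0.43741426 -0.00595983  0.112     ]] flask [[0.43093558 0.15084864 0.098     ]] [[0.43080877 0.14989418 0.015     ]]
med rim [ 0.6005 -0.3379  0.0129] [0.03513134 0.06650375 0.00628368]
cm [2.100e-01 1.000e-02 1.724e+01] turn 0.002 at [ 0.4199 -0.1268  0.2004] yaw 0.002 t 1.4
```

servo_tool --series "-1 0.2 0 4 0;-1 0.2 0 8 0;-1 0.2 0 11 0;-1 0.2 0 14 0;-1 0.2 0 16 0;-1 0.2 0 17.2 0;-1 0.2 0 17.2 0;-1 0.2 0 17.2 0;0 0.2 0 17.2 0;0.3 0.2 0 17.2 0;1 0.2 0 17.2 0;1 0.2 0 17.2 0;1 0.2 0 17.2 0;1 0.2 0 17.2 0;1 0.2 0 17.2 0;1 0.2 0 17.2 0;1 0.2 0 16.5 0;1 0.2 0 15 0;1 0.2 0 12 0;1 0.2 0 9 0"

```text
time: 3.07
tool_pos: [0.4211, -0.1249, 0.1103]
ee_rot: [-3.14, 0.004, 0.005]
wrist_force: [-0.5, -0.6, -1.1]
width: 0.041
```

```bash
python3 -c "
from h import *
go(.615,-.338,.13,0)"
```

```text
cm [19.28 21.4  -2.08] turn 0.005 at [ 0.4211 -0.1249  0.1103] yaw 0.005 t 3.07
```

servo_tool --series "1 0 0 -2 0;1 3 3 -2.5 0;1 6 6 -2.5 0;1 9 9.5 -2.5 0;1 12 13 -2.5 0;1 15 16.5 -2.5 0;1 17.5 19.5 -2.5 0;1 19.3 21.4 -2.5 0;1 19.3 21.4 -2.5 0;1 19.3 21.4 -2.5 0;1 19.3 21.4 -2.5 0;1 19.3 21.4 -2.5 0"

```text
time: 4.07
tool_pos: [0.616, -0.3376, 0.1365]
ee_rot: [3.142, -0.0, 0.006]
wrist_force: [0.5, 1.1, -0.0]
width: 0.0415
```

Run:
```python
from h import *
im,D,K,W=snap('wrist','w2.png'); go(.615,-.338,.031,0)
snap('top','top2.png'); snap('side','side2.png')
```

```text
cm [-0.13  0.04 10.61] turn 0.006 at [ 0.6161 -0.3375  0.1371] yaw 0.006 t 4.12
```

View pics/w2.png

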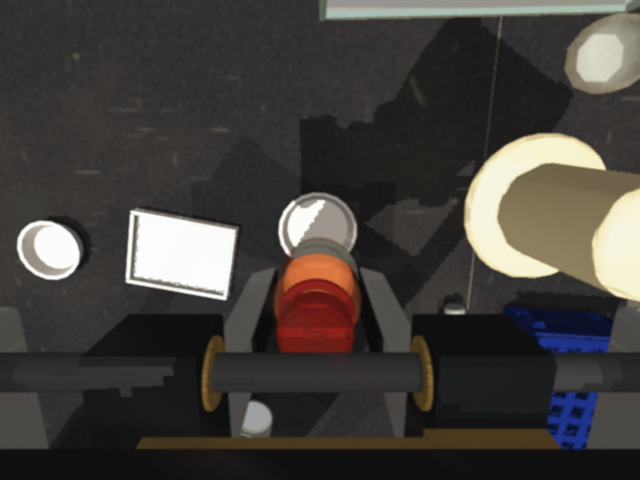

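The bottle is held level over the medium dish: rim about (278–357, top 192), bottle at u≈317. Next I'll measure the rims from here.

Run:
```python
from h import *
d=np.load('pics/w2.npz');K,W=d['K'],d['W'];C=cloud(K,W,d['D'])
def fit(box,z0=.0115,z1=.018):
    q=C[box[1]:box[3],box[0]:box[2]].reshape(-1,3);q=q[(q[:,2]>z0)&(q[:,2]<z1)]
    A=np.c_[2*q[:,:2],np.ones(len(q))];x=np.linalg.lstsq(A,(q[:,:2]**2).sum(1),rcond=None)[0]
    return x[:2].round(4),np.sqrt(x[2]+x[0]**2+x[1]**2).round(4),len(q)
print('med',fit((275,188,360,245)),'rim right/left pts',onplane(K,W,[(278,230),(357,230),(318,192.5)],.014).round(4))
print('small',fit((14,215,90,283)),fit((14,215,90,283),.009,.013))
q=C[205:302,122:242].reshape(-1,3);q=q[(q[:,2]>.009)&(q[:,2]<.016)];print('dock',len(q),cv2.minAreaRect((q[:,:2]*1000).astype(np.float32)))
q=C[270:355,270:365].reshape(-1,3);q=q[(q[:,2]>.15)&(q[:,2]<.25)];zt=np.percentile(q[:,2],90);q=q[q[:,2]>zt-.003];print('cap',zt,np.median(q,0),q.min(0),q.max(0))
```

```text
med (array([ 0.6165, -0.3382]), np.float64(0.0311), 586) rim right/left pts [[ 0.617  -0.3043  0.014 ]
 [ 0.6174 -0.3716  0.014 ]
 [ 0.6491 -0.3382  0.014 ]]
small (array([ 0.5978, -0.1061]), np.float64(0.0243), 788) (array([ 0.598 , -0.1065]), np.float64(0.0234), 487)
dock 1381 ((592.3984375, -217.83607482910156), (90.43489837646484, 66.7892837524414), 79.4513168334961)
cap 0.19158254461763286 [ 0.61922682 -0.33696696  0.19097337] [ 0.60830926 -0.35165774  0.18858704] [ 0.64495782 -0.32255721  0.24888339]
```

servo_tool --series "1 0 0 3 0;1 0 0 6 0;1 0 0 8.5 0;1 0 0 9.7 0;1 0 0 10.2 0;1 0 0 10.5 0;1 0 0 10.5 0;1 0 0 10.5 0;0 0 0 10.5 0;-0.2 0 0 10.5 0;-0.2 0 0 10.5 0;-0.2 0 0 10.5 0;-0.2 0 0 10.3 0;-0.2 0 0 9 0;-0.2 0 0 6 0;-0.2 0 0 3 0;-0.2 0 0 0 0;-1 0 0 -4 0;-1 0 0 -7 0;-1 0 0 -7 0"

```text
time: 5.88
tool_pos: [0.6192, -0.3404, 0.2174]
ee_rot: [3.132, -0.015, 0.005]
wrist_force: [0.3, -0.1, 2.6]
width: 0.073
```

```bash
python3 -c "
from h import *
im,D,K,W=snap('wrist','w3.png')
C=cloud(K,W,D); q=C[200:300,270:370].reshape(-1,3);q=q[(q[:,2]>.06)&(q[:,2]<.12)];zt=np.percentile(q[:,2],90);q=q[q[:,2]>zt-.003];print('cap',zt,np.median(q,0))
go(.438,-.0105,.2,0)"
```

```text
cap 0.08727825003842717 [ 0.61741249 -0.34068574  0.08636629]
cm [-17.9  -33.04   0.92] turn 0.005 at [ 0.6184 -0.3399  0.2135] yaw 0.005 t 5.93
```

servo_tool --series "-1 -17.9 -33 1 0;-1 -17.9 -33 1 0;-1 -17.9 -33 1 0;-1 -17.9 -33 1 0;-1 -17.9 -33 1 0;-1 -17.9 -33 1 0;-1 -17.9 -33 1 0;-1 -17.9 -33 1 0;-1 -17.9 -33 1 0;-1 -17.9 -33 1 0;-1 -17.9 -33 1 0;-1 -17.9 -33 1 0;-1 -17.9 -33 1 0"

```text
time: 7.02
tool_pos: [0.4363, -0.0105, 0.1951]
ee_rot: [3.141, 0.001, 0.003]
wrist_force: [0.1, 0.2, 0.1]
width: 0.0939
```

Run:
```python
from h import *
im,D,K,W=snap('wrist','w4.png'); go(.438,-.0085,.042,0)
C=cloud(K,W,D).reshape(-1,3); 
q=C[(abs(C[:,0]-.438)<.03)&(abs(C[:,1]+.009)<.04)&(abs(C[:,2]-.112)<.005)];print('amber',len(q),np.median(q,0),(q.min(0)+q.max(0))/2)
q=C[(abs(C[:,0]-.43)<.02)&(abs(C[:,1]-.15)<.02)&(C[:,2]>.085)&(C[:,2]<.11)];print('stopper',len(q),np.median(q,0))
q=C[(abs(C[:,0]-.61)<.05)&(abs(C[:,1]-.018)<.05)&(C[:,2]>.0115)&(C[:,2]<.018)]
A=np.c_[2*q[:,:2],np.ones(len(q))];x=np.linalg.lstsq(A,(q[:,:2]**2).sum(1),rcond=None)[0];print('wide',x,len(q))
```

```text
cm [ 0.18 -0.22 15.31] turn 0.003 at [ 0.4364 -0.0107  0.1951] yaw 0.003 t 7.07
amber 1640 [ 0.43816596 -0.00751515  0.11143225] [ 0.4371294  -0.00744832  0.11092145]
stopper 411 [0.43185631 0.14569635 0.09697191]
wide [ 0.60903328  0.01585908 -0.36972426] 797
```

View pics/w4.png

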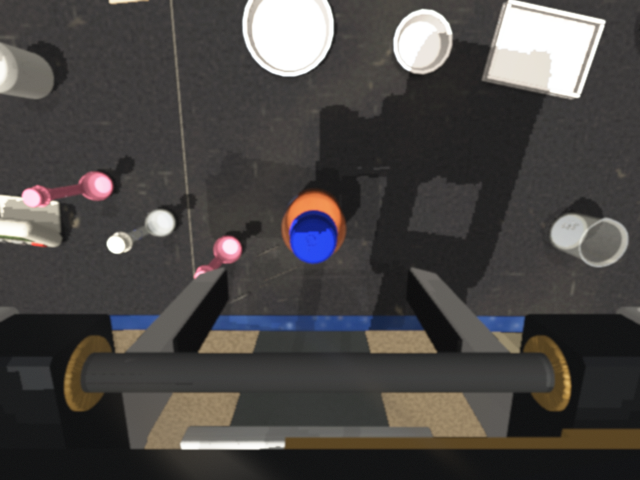

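servo_tool --series "-1 0.2 -0.3 4 0;-1 0.2 -0.3 8 0;-1 0.2 -0.3 11 0;-1 0.2 -0.3 13.5 0;-1 0.2 -0.3 15 0;-1 0.2 -0.3 15.3 0;-1 0.2 -0.3 15.3 0;-1 0.2 -0.3 15.3 0;-0.2 0.2 -0.3 15.3 0;0.2 0.2 -0.3 15.3 0;1 0.2 -0.3 15.3 0;1 0.2 -0.3 15.3 0;1 0.2 -0.3 15.3 0;1 0.2 -0.3 15.3 0;1 0.2 -0.3 15.3 0;1 0.2 -0.3 14.5 0;1 0.2 -0.3 13 0;1 0.2 -0.3 10 0;1 0.2 -0.3 7 0;1 0.2 -0.3 5 0"

```text
time: 8.73
tool_pos: [0.4383, -0.0063, 0.148]
ee_rot: [-3.142, -0.002, 0.005]
wrist_force: [0.6, -0.3, -1.4]
width: 0.0558
```

```bash
python3 -c "
from h import *
go(.609,.017,.145,0)"
```

```text
cm [17.08 -2.25  0.34] turn 0.005 at [ 0.4383 -0.0063  0.148 ] yaw 0.005 t 8.73
```

servo_tool --series "1 3 -0.5 0 0;1 7 -1 0 0;1 11 -1.5 0 0;1 14.5 -2 0 0;1 16.5 -2.2 0 0;1 17.1 -2.3 0 0;1 17.1 -2.3 0 0;1 17.1 -2.3 0 0;1 17.1 -2.3 0 0;1 17.1 -2.3 0 0;1 17.1 -2.3 0 0"

```text
time: 9.65
tool_pos: [0.6079, 0.0172, 0.146]
ee_rot: [3.141, -0.0, 0.005]
wrist_force: [0.2, 0.4, -2.7]
width: 0.0557
```

Run:
```python
from h import *
im,D,K,W=snap('wrist','w5.png'); go(.609,.017,.045,0)
C=cloud(K,W,D).reshape(-1,3); 
q=C[(abs(C[:,0]-.61)<.05)&(abs(C[:,1]-.018)<.05)&(C[:,2]>.0115)&(C[:,2]<.018)]
A=np.c_[2*q[:,:2],np.ones(len(q))];x=np.linalg.lstsq(A,(q[:,:2]**2).sum(1),rcond=None)[0];print('wide',x,np.sqrt(x[2]+x[0]**2+x[1]**2),len(q))
q=C[(abs(C[:,0]-.609)<.04)&(abs(C[:,1]-.017)<.04)&(C[:,2]>.15)&(C[:,2]<.24)];zt=np.percentile(q[:,2],95);q=q[q[:,2]>zt-.004];print('cap',zt,np.median(q,0))
```

```text
cm [ 0.09  0.02 10.1 ] turn 0.005 at [0.608  0.0172 0.146 ] yaw 0.005 t 9.7
wide [ 0.60972338  0.01583833 -0.37056112] 0.03810942178259604 699
cap 0.2253510589488331 [ 0.60641775 -0.01213841  0.23086643]
```

servo_tool --series "1 0.1 0 3 0;1 0.1 0 6 0;1 0.1 0 8.3 0;1 0.1 0 9.4 0;1 0.1 0 9.8 0;1 0.1 0 10 0;1 0.1 0 10 0;1 0.1 0 10 0;0 0.1 0 10 0;-0.4 0.1 0 10 0;-0.5 0.1 0 10 0;-0.5 0.1 0 10 0;-0.5 0.1 0 9.8 0;-0.5 0.1 0 8.5 0;-0.5 0.1 0 6 0;-0.5 0.1 0 3 0;-0.5 0.1 0 0 0;-0.5 0.1 0 -4 0;-0.5 0.1 0 -6 0;-0.5 0.1 0 -6 0"

```text
time: 11.37
tool_pos: [0.6129, 0.0172, 0.2146]
ee_rot: [3.14, -0.015, 0.005]
wrist_force: [1.0, 0.1, -0.3]
width: 0.0705
```

```bash
python3 -c "
from h import *
im,D,K,W=snap('wrist','w6.png')
C=cloud(K,W,D).reshape(-1,3);q=C[(abs(C[:,0]-.609)<.04)&(abs(C[:,1]-.017)<.04)&(C[:,2]>.105)&(C[:,2]<.125)];print('cap',len(q),np.median(q,0))
go(.43,.148,.2,0)"
```

```text
cap 1514 [0.61154937 0.01704738 0.11439718]
cm [-18.11 -13.17   0.91] turn 0.005 at [0.6117 0.0172 0.2108] yaw 0.005 t 11.42
```

servo_tool --series "0 -18.1 -13.2 1 0;0 -18.1 -13.2 1 0;0.1 -18.1 -13.2 1 0;0.1 -18.1 -13.2 1 0;0.1 -18.1 -13.2 1 0;0.1 -18.1 -13.2 1 0;0.1 -18.1 -13.2 1 0;0.1 -18.1 -13.2 1 0;0.1 -18.1 -13.2 1 0;0.1 -18.1 -13.2 1 0"

```text
time: 12.25
tool_pos: [0.4288, 0.1477, 0.1948]
ee_rot: [3.141, 0.001, 0.003]
wrist_force: [1.2, 0.2, -0.2]
width: 0.042
```

Run:
```python
from h import *
im,D,K,W=snap('wrist','w7.png'); go(.431,.148,.046,0)
C=cloud(K,W,D).reshape(-1,3); 
for a in ((.43,.15),(.4,.085),(.46,.205)):
  q=C[(abs(C[:,0]-a[0])<.03)&(abs(C[:,1]-a[1])<.03)&(C[:,2]>.085)&(C[:,2]<.11)];print('stopper',len(q),np.median(q,0) if len(q) else 0)
q=C[(abs(C[:,0]-.43)<.05)&(abs(C[:,1]-.29)<.05)&(C[:,2]>.045)&(C[:,2]<.06)];print('timer top',len(q),cv2.minAreaRect((q[:,:2]*1000).astype(np.float32)))
```

```text
cm [ 0.23 -0.04 14.89] turn 0.003 at [0.4289 0.1476 0.1949] yaw 0.003 t 12.3
stopper 336 [0.43238002 0.14847261 0.0972675 ]
stopper 349 [0.40449259 0.08293669 0.09704394]
stopper 373 [0.46827105 0.20686417 0.0972408 ]
timer top 1244 ((432.9677429199219, 286.8731689453125), (66.5637435913086, 17.715045928955078), 84.53067016601562)
```

View pics/w7.png

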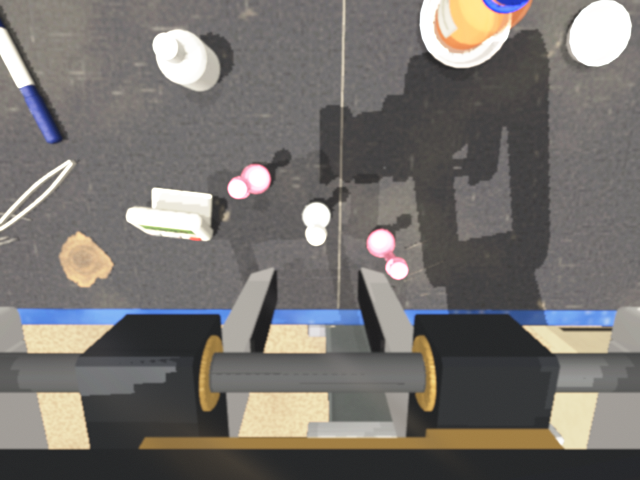

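servo_tool --series "0.1 0.3 -0.1 4 0;0.1 0.3 -0.1 8 0;0.1 0.3 -0.1 11 0;0.1 0.3 -0.1 13.5 0;0.1 0.3 -0.1 14.7 0;0.1 0.3 -0.1 14.9 0;0.1 0.3 -0.1 14.9 0;0.1 0.3 -0.1 14.9 0;0.4 0.3 -0.1 14.9 0;0.6 0.3 -0.1 14.9 0;0.7 0.3 -0.1 14.9 0;1 0.3 -0.1 14.9 0;1 0.3 -0.1 14.9 0;1 0.3 -0.1 14.9 0;1 0.3 -0.1 14.9 0;1 0.3 -0.1 14.2 0;1 0.3 -0.1 12.5 0;1 0.3 -0.1 9 0;1 0.3 -0.1 5 0;1 0.3 -0.1 3 0"

```text
time: 13.97
tool_pos: [0.4327, 0.1498, 0.1705]
ee_rot: [-3.14, -0.006, 0.005]
wrist_force: [1.8, 0.3, 0.4]
width: 0.0086
```

```bash
python3 -c "
from h import *
go(.598,-.1055,.16,0)"
```

```text
cm [16.4  25.62  1.12] turn 0.005 at [0.4327 0.1498 0.1705] yaw 0.005 t 13.97
```

servo_tool --series "1 1.5 3 0 0;1 3 6 0 0;1 5 10 0 0;1 7 14 0 0;1 9 18 0 0;1 11 22 0 0;1 14 25 0 0;1 16.4 25.6 0 0;1 16.4 25.6 1 0;1 16.4 25.6 2 0;1 16.4 25.6 4 0;1 16.4 25.6 5 0;1 16.4 25.6 5 0;1 16.4 25.6 5 0;1 16.4 25.6 5 0"

```text
time: 15.22
tool_pos: [0.5964, -0.1052, 0.1168]
ee_rot: [3.141, -0.002, 0.006]
wrist_force: [0.1, -0.7, -1.0]
width: 0.009
```

Run:
```python
from h import *
im,D,K,W=snap('wrist','w8.png'); go(.598,-.1055,.049,0)
C=cloud(K,W,D).reshape(-1,3); 
q=C[(abs(C[:,0]-.598)<.035)&(abs(C[:,1]+.106)<.035)&(C[:,2]>.0115)&(C[:,2]<.018)]
A=np.c_[2*q[:,:2],np.ones(len(q))];x=np.linalg.lstsq(A,(q[:,:2]**2).sum(1),rcond=None)[0];print('small',x,np.sqrt(x[2]+x[0]**2+x[1]**2),len(q))
```

```text
cm [0.11 0.01 6.82] turn 0.006 at [ 0.5967 -0.1054  0.1172] yaw 0.006 t 15.27
small [ 0.5979345  -0.10540115 -0.36804999] 0.024188444107077923 605
```

View pics/w8.png

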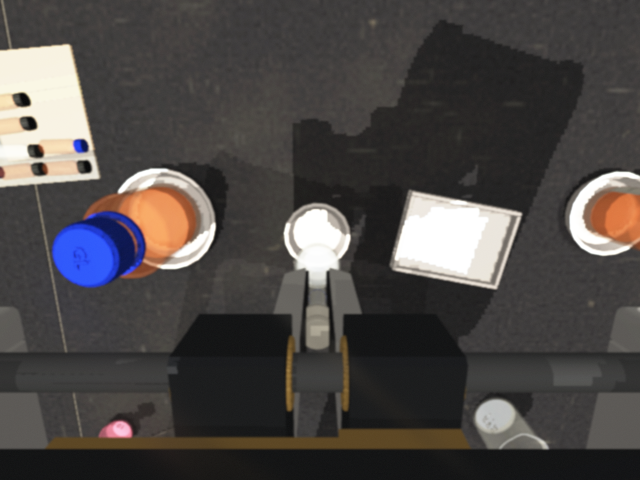

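The amber bottle stands in the wide dish and the red one in the medium. The held flask is over the small dish at (317,235), so I lower it.

servo_tool --series "1 0.1 0 2 0;1 0.1 0 4 0;1 0.1 0 5.5 0;1 0.1 0 6.2 0;1 0.1 0 6.5 0;1 0.1 0 6.7 0;1 0.1 0 6.7 0;1 0.1 0 6.7 0;0.7 0.1 0 6.7 0;0.5 0.1 0 6.7 0;0.3 0.1 0 6.7 0;0.3 0.1 0 6.7 0;0.3 0.1 0 6.7 0;0.3 0.1 0 5.5 0;0.3 0.1 0 3 0;0.3 0.1 0 0 0;0.3 0.1 0 -4 0;0.3 0.1 0 -8 0;0.3 0.1 0 -9 0;0.3 0.1 0 -9 0"

```text
time: 16.93
tool_pos: [0.5998, -0.1064, 0.2122]
ee_rot: [3.138, -0.011, 0.005]
wrist_force: [-0.2, 0.2, -0.4]
width: 0.033
```

```bash
python3 -c "
from h import *
im,D,K,W=snap('wrist','w9.png')
C=cloud(K,W,D).reshape(-1,3);q=C[(abs(C[:,0]-.598)<.03)&(abs(C[:,1]+.105)<.03)&(C[:,2]>.085)&(C[:,2]<.115)];print('stopper',len(q),np.median(q,0))
for yaw in (1.475,-1.667): go(.433,.287,.2,yaw)
print(robot.get_obs()['joint_positions'].round(2))"
```

```text
stopper 307 [ 0.59952494 -0.10664371  0.10014905]
cm [-16.35 -39.38   0.69] turn -1.47 at [ 0.5984 -0.106   0.2084] yaw 0.005 t 16.98
cm [-16.35 -39.38   0.69] turn 1.672 at [ 0.5984 -0.106   0.2084] yaw 0.005 t 16.98
[-0.27  0.21  1.22 -0.    1.7   1.3 ]
```

servo_tool --series "-1 -16.4 -39.4 0.7 -1.47;-1 -16.4 -39.4 0.7 -1.47;-1 -16.4 -39.4 0.7 -1.47;-1 -16.4 -39.4 0.7 -1.47;-1 -16.4 -39.4 0.7 -1.47;-1 -16.4 -39.4 0.7 -1.47;-1 -16.4 -39.4 0.7 -1.47;-1 -16.4 -39.4 0.7 -1.47;-1 -16.4 -39.4 0.7 -1.47;-1 -16.4 -39.4 0.7 -1.47;-1 -16.4 -39.4 0.7 -1.47;-1 -16.4 -39.4 0.7 -1.47;-1 -16.4 -39.4 0.7 -1.47;-1 -16.4 -39.4 0.7 -1.47;-1 -16.4 -39.4 0.7 -1.47"

```text
time: 18.23
tool_pos: [0.431, 0.2867, 0.1968]
ee_rot: [-3.139, 0.002, 1.472]
wrist_force: [0.0, -0.8, -0.5]
width: 0.0943
```

Run:
```python
from h import *
im,D,K,W=snap('wrist','w10.png'); go(.433,.287,.022,1.475)
C=cloud(K,W,D).reshape(-1,3); 
for a,b in ((.004,.012),(.012,.02),(.02,.03),(.03,.04),(.04,.048),(.048,.06),(.006,.06)):
  q=C[(abs(C[:,0]-.435)<.05)&(abs(C[:,1]-.287)<.055)&(C[:,2]>a)&(C[:,2]<b)]
  if len(q)>9: r=cv2.minAreaRect((q[:,:2]*1000).astype(np.float32)); print(a,b,len(q),np.round(r[0],1),np.round(r[1],1),round(r[2],1))
```

```text
cm [ 0.07  0.19 17.53] turn -0.003 at [0.4313 0.2867 0.1973] yaw 1.472 t 18.28
0.004 0.012 229 [431.9 288. ] [63.1 45. ] 83.6
0.012 0.02 171 [412.3 291.7] [67.  11.4] 77.1
0.02 0.03 386 [415.8 290.9] [67.1 13.7] 78.3
0.03 0.04 354 [421.8 291. ] [67.8 15.6] 73.7
0.04 0.048 462 [432.6 288.7] [66.6 20.3] 83.6
0.048 0.06 991 [433.6 288.1] [65.7 14.7] 84.1
0.006 0.06 2370 [430.7 288.7] [67.2 42.5] 83.6
```

View pics/w10.png

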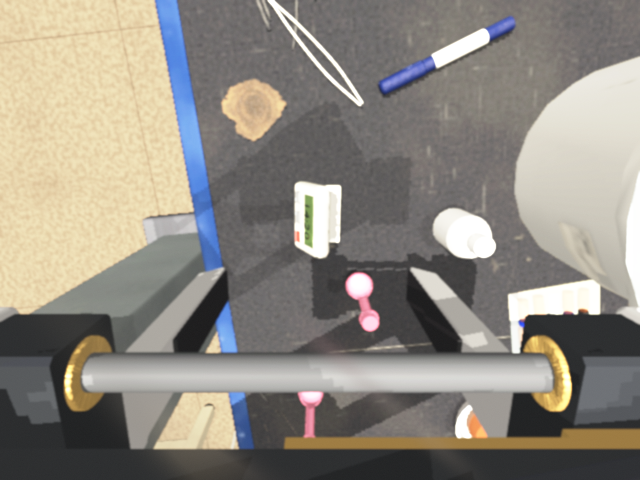

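servo_tool --series "-1 0.2 0.1 4 0.01;-1 0.2 0.1 8 0.01;-1 0.2 0.1 12 0.01;-1 0.2 0.1 15 0.01;-1 0.2 0.1 17 0.01;-1 0.2 0.1 17.7 0.01;-1 0.2 0.1 17.7 0.01;-1 0.2 0.1 17.7 0.01;0 0.2 0.1 17.7 0.01;0.2 0.2 0.1 17.7 0.01;0.4 0.2 0.1 17.7 0.01;1 0.2 0.1 17.7 0.01;1 0.2 0.1 17.7 0.01;1 0.2 0.1 17.7 0.01;1 0.2 0.1 17.7 0.01;1 0.2 0.1 17.7 0.01;1 0.2 0.1 17.2 0.01;1 0.2 0.1 15.5 0.01;1 0.2 0.1 12 0.01;1 0.2 0.1 8 0.01"

```text
time: 19.95
tool_pos: [0.4305, 0.2883, 0.1168]
ee_rot: [-3.136, 0.004, 1.465]
wrist_force: [1.4, 1.2, -0.4]
width: 0.0358
```

Run:
```python
from h import *
im,D,K,W=snap('wrist','w11.png'); go(.592,-.217,.16,1.459-.185+.112)
```

```text
cm [-48.88  20.9   -3.28] turn 0.079 at [0.4361 0.2913 0.1284] yaw 1.465 t 20.0
```

View pics/w11.png

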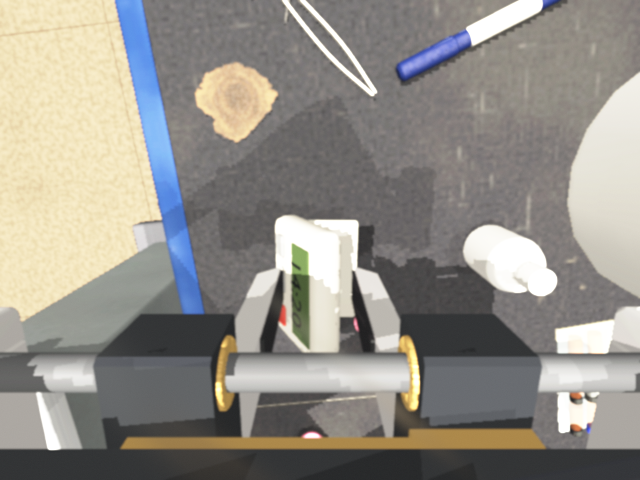

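servo_tool --series "1 0 0 -4 0;1 -1 0.5 -6.5 0;1 -4 2 -6.5 0;1 -8 4 -6.5 0;1 -12 5.5 -6.5 0;1 -16 7 -6.5 0;1 -20 9 -6.5 0;1 -24 11 -6.5 0.02;1 -28 12.5 -6.5 0.04;1 -32 14 -6.5 0.06;1 -36 16 -6.5 0.08;1 -40 18 -6.5 0.08;1 -44 19.5 -6.5 0.08;1 -47 20.5 -6.5 0.08;1 -48.9 20.9 -6.5 0.08;1 -48.9 20.9 -6.5 0.08;1 -48.9 20.9 -6.5 0.08;1 -48.9 20.9 -6.5 0.08;1 -48.9 20.9 -6.5 0.08"

```text
time: 21.58
tool_pos: [0.5887, -0.2176, 0.1837]
ee_rot: [3.142, -0.0, 1.386]
wrist_force: [-0.8, -0.7, -0.2]
width: 0.0362
```

Run:
```python
from h import *
im,D,K,W=snap('wrist','w12.png'); go(.592,-.217,.025,1.386)
print(robot.get_obs()['width'])
C=cloud(K,W,D).reshape(-1,3)
q=C[(abs(C[:,0]-.592)<.05)&(abs(C[:,1]+.217)<.06)&(C[:,2]>.009)&(C[:,2]<.016)];print('dock',len(q),cv2.minAreaRect((q[:,:2]*1000).astype(np.float32)))
z=robot.get_obs()['tool_pos'][2]
q=C[(abs(C[:,0]-.592)<.03)&(abs(C[:,1]+.217)<.04)&(C[:,2]>z+.015)&(C[:,2]<z+.045)];print('timer top',len(q),cv2.minAreaRect((q[:,:2]*1000).astype(np.float32)),np.percentile(q[:,2],98)-z)
```

```text
cm [ 0.1   0.3  15.88] turn 0.001 at [ 0.5888 -0.2175  0.1838] yaw 1.387 t 21.63
0.0356695767425631
dock 478 ((597.0469970703125, -195.48374938964844), (44.765621185302734, 66.04351043701172), 79.28793334960938)
timer top 6594 ((590.5204467773438, -217.1181640625), (53.13371658325195, 55.07405471801758), 32.0567512512207) 0.043396398485535975
```

View pics/w12.png

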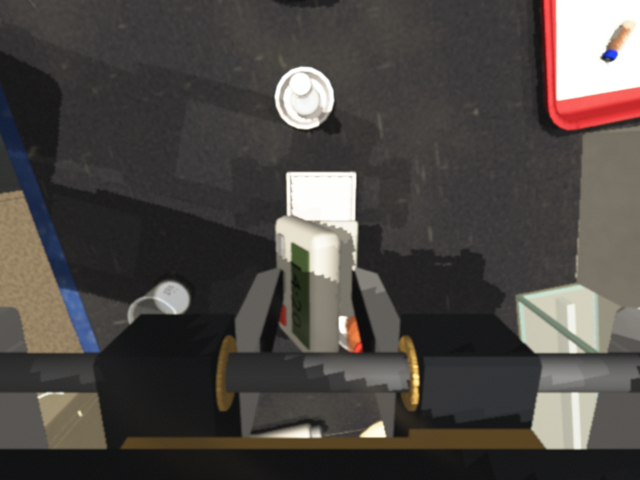

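servo_tool --series "1 0.1 0.3 4 0;1 0.1 0.3 8 0;1 0.1 0.3 12 0;1 0.1 0.3 14 0;1 0.1 0.3 15.2 0;1 0.1 0.3 15.7 0;1 0.1 0.3 15.9 0;1 0.1 0.3 15.9 0;1 0.1 0.3 15.9 0;1 0.1 0.3 15.9 0"

```text
time: 22.47
tool_pos: [0.5911, -0.2166, 0.0292]
ee_rot: [-3.14, -0.001, 1.387]
wrist_force: [-7.6, 3.3, 13.3]
width: 0.0357
```

Run:
```python
from h import *
im,D,K,W=snap('wrist','w13.png'); o=robot.get_obs();print(np.round(o['tool_pos'],4),o['ee_rot'],o['wrist_force'],o['wrist_torque'])
i2,*_=snap('side','side13.png')
a=cv2.resize(im[150:370,200:440],None,fx=1.65,fy=1.65);b=cv2.resize(i2[120:285,240:420],None,fx=2.2,fy=2.2)
b=cv2.resize(b,(396,363));cv2.imwrite('pics/c13.png',np.hstack([a,b])[:,:,::-1])
```

```text
[ 0.5911 -0.2165  0.0292] [-3.14007547e+00 -7.43610745e-04  1.38682006e+00] [-9.05814936  3.73506163 12.83772267] [ 0.86366792  1.83701248 -0.02063821]
```

View pics/c13.png

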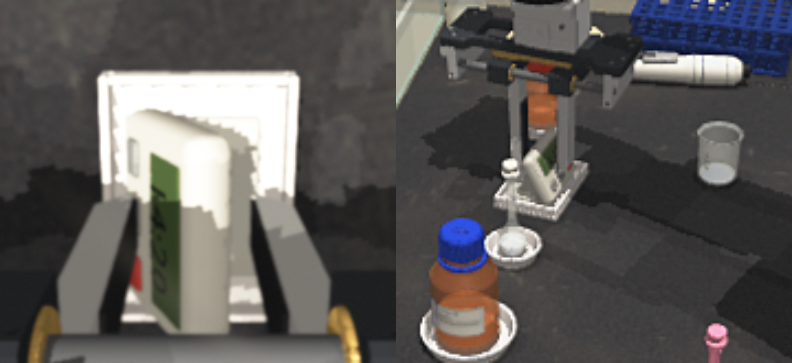

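Run:
```python
from h import *
d=np.load('pics/w13.npz');C=cloud(d['K'],d['W'],d['D'])
for n,C in (('w',C),('s',cloud(*[np.load('pics/side13.npz')[k] for k in 'KWD']))):
  f=C.reshape(-1,3);c=R.from_euler('z',.185).as_matrix();f=(f-[.5924,-.217,0])@c.T
  f=f[(abs(f[:,0])<.045)&(abs(f[:,1])<.055)]
  for y0 in np.arange(-.05,.05,.01):
    g=f[(f[:,1]>=y0)&(f[:,1]<y0+.01)]
    print(n,round(y0,3),len(g),[ (round(x*1000),round(np.median(h[:,2])*1000)) for x in np.arange(-.036,.04,.006) for h in [g[(g[:,0]>=x)&(g[:,0]<x+.006)]] if len(h)>3])
```

```text
w -0.05 491 [(-30, 8), (-24, 10), (-18, 12), (12, 8), (18, 8), (24, 8)]
w -0.04 271 [(-30, 3), (-24, 20), (-18, 30), (-12, 40), (12, 3), (18, 3)]
w -0.03 931 [(-24, 25), (-18, 32), (-12, 45), (-6, 53), (0, 54), (6, 50), (12, 7), (18, 7)]
w -0.02 1398 [(-24, 26), (-18, 34), (-12, 46), (-6, 54), (0, 54), (6, 51), (12, 7), (18, 7), (36, 0)]
w -0.01 2944 [(-36, 0), (-24, 110), (-18, 32), (-12, 45), (-6, 54), (0, 54), (6, 51), (12, 49), (18, 119), (24, 3), (30, 0), (36, 0)]
w 0.0 9021 [(-36, 48), (-30, 75), (-24, 89), (-18, 33), (-12, 46), (-6, 54), (0, 54), (6, 51), (12, 71), (18, 92), (24, 69), (30, 11), (36, 0)]
w 0.01 12270 [(-36, 151), (-30, 151), (-24, 148), (-18, 153), (-12, 153), (-6, 153), (0, 153), (6, 153), (12, 152), (18, 150), (24, 151), (30, 151), (36, 151)]
w 0.02 40802 [(-36, 151), (-30, 151), (-24, 150), (-18, 145), (-12, 145), (-6, 145), (0, 144), (6, 145), (12, 146), (18, 151), (24, 151), (30, 151), (36, 160)]
w 0.03 18095 [(-36, 145), (-30, 145), (-24, 143), (-18, 14), (-12, 22), (-6, 37), (0, 4), (6, 3), (12, 138), (18, 144), (24, 145), (30, 145), (36, 144)]
w 0.04 28
[... 606 characters left out ...]
 63), (-18, 32), (-12, 48), (-6, 56), (0, 56), (6, 10), (12, 66), (18, 81), (24, 84), (30, 227)]
s 0.01 927 [(-36, 261), (-30, 238), (-24, 166), (-18, 42), (-12, 157), (-6, 57), (0, 155), (6, 163), (12, 160), (18, 144), (24, 170), (30, 197), (36, 156)]
s 0.02 1653 [(-36, 168), (-30, 265), (-24, 267), (-18, 230), (-12, 173), (-6, 172), (0, 174), (6, 179), (12, 233), (18, 267), (24, 257), (30, 167), (36, 166)]
s 0.03 1295 [(-36, 141), (-30, 149), (-24, 211), (-18, 263), (-12, 270), (-6, 273), (0, 275), (6, 276), (12, 261), (18, 149), (24, 142), (30, 138), (36, 140)]
s 0.04 372 [(-36, 2), (-30, 6), (-24, 3), (-18, 7), (-12, 6), (-6, 7), (0, 6), (6, 8), (18, 11), (24, 342), (30, 352), (36, 380)]
```

The top is at 54.5 mm (52 + 3 mm floor), so the timer already rests on the dock floor. It simply sat lower in the grip than I assumed. Release it.

servo_tool --series "1 0 0 -0.3 0;1 0 0 -0.4 0;1 0 0 -0.4 0;0.1 0 0 -0.4 0;-0.1 0 0 -0.4 0;-0.3 0 0 -0.4 0;-0.4 0 0 -0.4 0;-0.4 0 0 -0.4 0;-0.4 0 0 -0.4 0;-0.4 0 0 -1.5 0;-0.4 0 0 -4 0;-0.4 0 0 -8 0;-0.4 0 0 -12 0;-0.4 0 0 -16 0;-0.4 0 0 -20 0;-0.4 0 0 -20 0;-0.4 -10 -12 -20 0;-0.4 -10 -20 -20 0;-0.4 -10 -20 -20 0;-0.4 -10 -20 -20 0"

```text
time: 24.23
tool_pos: [0.432, -0.267, 0.2249]
ee_rot: [3.141, 0.001, 1.386]
wrist_force: [-0.0, -0.7, 0.8]
width: 0.0655
```

Run:
```python
from h import *
for n in ('top','side','wrist'): snap(n,n+'14.png')
print(np.round(robot.get_obs()['tool_pos'],3))
Cs=[cloud(d['K'],d['W'],d['D']).reshape(-1,3) for d in (np.load('pics/top14.npz'),np.load('pics/wrist14.npz'))]
for n,C in zip(('top','wrist'),Cs):
  for k,x,y,z0,z1 in (('amber',.6097,.0165,.108,.122),('red',.6165,-.338,.081,.095),('flask',.598,-.1055,.093,.108),('timer',.592,-.217,.046,.062),('timerall',.592,-.217,.018,.062),('beaker',.42,-.27,.045,.06),('white',.57,.265,.07,.09)):
    q=C[(abs(C[:,0]-x)<.05)&(abs(C[:,1]-y)<.05)&(C[:,2]>z0)&(C[:,2]<z1)]
    if len(q)>9: print(n,k,len(q),np.median(q,0).round(4),np.round(np.median(q,0)[:2]-[x,y],4), cv2.minAreaRect((q[:,:2]*1000).astype(np.float32)) if 'timer' in k else '')
a=cv2.imread('pics/top14.png')[170:320,160:490];b=cv2.imread('pics/side14.png')[140:390,220:480]
cv2.imwrite('pics/c14.png',np.hstack([cv2.resize(a,(440,200)),cv2.resize(b,(330,317))[:200]*0+0]) if 0 else cv2.vconcat([cv2.resize(a,(620,282)),cv2.resize(b[:130],(620,310))]))
```

```text
[ 0.432 -0.267  0.226]
top amber 221 [0.6094 0.0188 0.1151] [-0.0003  0.0023] 
top red 156 [ 0.6163 -0.3372  0.0868] [-0.0002  0.0008] 
top flask 39 [ 0.5982 -0.1042  0.1015] [0.0002 0.0013] 
top timer 251 [ 0.5936 -0.2164  0.0533] [0.0016 0.0006] ((593.2261962890625, -216.59457397460938), (67.27053833007812, 20.593067169189453), 78.89306640625)
top timerall 524 [ 0.5859 -0.2145  0.0448] [-0.0061  0.0025] ((587.267333984375, -216.58285522460938), (48.40945053100586, 70.67041778564453), 9.027719497680664)
top beaker 110 [ 0.4218 -0.2787  0.0516] [ 0.0018 -0.0087] 
top white 67 [0.5692 0.2601 0.081 ] [-0.0008 -0.0049] 
wrist red 821 [ 0.6154 -0.3384  0.0863] [-0.0011 -0.0004] 
wrist timer 1449 [ 0.5925 -0.2178  0.0528] [ 0.0005 -0.0008] ((593.3643188476562, -218.90367126464844), (67.94093322753906, 18.646623611450195), 79.15231323242188)
wrist timerall 3186 [ 0.5853 -0.2164  0.0437] [-0.0067  0.0006] ((587.0551147460938, -217.67019653320312), (67.9847412109375, 31.690914154052734), 78.8375015258789)
wrist beaker 498 [ 0.4198 -0.2784  0.0508] [-0.0002 -0.0084]
```

View pics/c14.png

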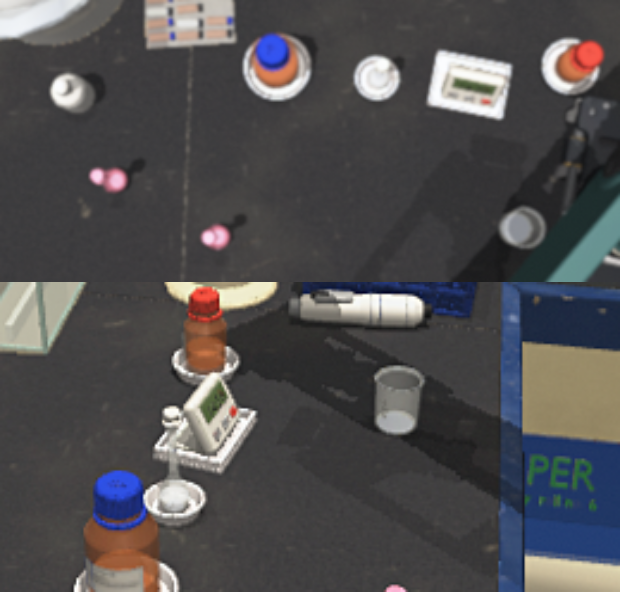

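All four stand upright in their holders, and the beaker and white bottle have not moved. I'm handing in.

```bash
python3 -c "
from bench import robot
print(robot.close_job())"
```

```text
the job is handed in; nothing more can be done
None
```

I placed all four items and handed the job in at about 24.4 s of the 104 s allowed. The hand-in itself gives no verdict.

| Item | Holder | Offset from holder centre (top camera) | Height check |
|---|---|---|---|
| Amber bottle | Wide dish | about 2 mm | Cap top at 115 mm, as expected on the floor |
| Red-capped bottle | Medium dish | about 1 mm | Cap top at 87 mm, as expected |
| Flask | Small dish | about 1 mm | Stopper top at 101 mm, as expected |
| Timer | Dock | about 2 mm | Top at about 54 mm (55 expected) |

- **Timer angle:** it is square with the dock to within about 1 degree.
- **Left alone:** the beaker and the white squeeze bottle stand upright. Before-and-after readings by the same method exist only for the white bottle, and it is within a few mm of its first position. The beaker I judged from the pictures. The gripper ended clear of everything, about 0.2 m above the bench.

Three checks did not line up cleanly:
- **Timer contact:** lowering it met the dock floor about 5 mm earlier than planned, with about 13 N. It was sitting lower in the grip than I assumed. The depth readings showed it already on the floor, so I eased off and released.
- **Camera disagreement:** the cameras differed by 1 to 3 mm in sideways position, well inside the tolerances.
- **Amber cap in the gripper:** one depth reading of the cap while it was held was spoiled by the fingers, so I ignored it.

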